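# Unpin mast sleeves with a fork and nest them on the vise foot

## Task

Use the fork tool to push the stud of each spring bar sideways, so that every sleeve in the dock pops free, and touch the bars with nothing but the fork. Nest all the freed sleeves loosely and upright over the mast foot in the vise, one over another, setting each down gently so that the tapers do not jam. Lay the fork flat on the cork mat, and leave the mug, scanner and knob where they are.

Things in the scene. Friction and masses are not known exactly. Their poses are not given: they have to be found in the camera images.
- dock: Fixed wooden transport dock: a board 125 x 330 x 20 mm (x, y, z) with three stations in a row along its y axis. Origin under station 1, on the table; z up, -x side roughly facing the robot. Station i (0, 1, 2) has its centre at (0, -100 + 100*i, 20) mm in this frame (20 = top of the board). A station whose sleeve is absent is empty but for the dark wooden post, 34 mm across and 48 mm high, that stands in the middle of every station and guides the sleeve.
- vise: Fixed low steel vise clamped to the far edge of the table, about 190 x 90 x 45 mm, holding an upright steel mast foot of exactly the outer shape of a sleeve (without lug) in its jaws. Origin on the table under the foot's axis. The foot's wide lower rim is 45 mm above the table, its crown 135 mm.
- foot_top (a point): Centre of the flat top (crown, 32 mm across) of the mast foot in the vise, 135 mm above the table. Sleeves are nested over this foot and over one another.
- fork_mid (a point): Loose fork tool, wooden handle, steel tines, 150 mm long, lying flat; point on its axis, half-way up (13 mm). x runs along it to the tine tips, z up. Handle (grip here): x = -75 to 15 mm, 16 mm wide, 26 mm high, flat sides; crosshead x = 15 to 30; two tines x = 30 to 75 mm, 14 mm high, gap 20 mm between them, 36 mm over both. 130 g.
- mat: Fixed cork mat 160 x 220 mm (x, y), 4 mm thick, origin at the centre of its underside. The fork's place after use.
- mug: Blue ceramic mug, 80 mm across, 95 mm high, origin at the centre of its underside; a bystander.
- scanner: Grey plastic handheld scanner lying flat, 130 x 62 x 32 mm, origin at the centre of its underside; a bystander.
- knob: Loose silver rotary knob, 40 mm across, 22 mm high, origin at the centre of its underside; a bystander.
- sleeve0_mid (a point): Tapered sleeve 0 (orange; may be absent), pinned in station 0; point on its axis, half-way up, z up. 90 mm tall. Middle 65 mm above the table pinned, 89 freed. Lower 50 mm: hollow skirt, outer diameter 68 to 48 mm, inner 60 to 40, open below; 5 mm cap. Grip the solid collar on top: 32 mm across, 10 to 45 mm above this point. Nested, it stands 40 mm above what it covers: point at 130, 170, 210 mm.
- lug0 (a point): Steel lug (flat tab with a 13 mm upturned lip) at the foot of sleeve 0, on its -x side: point on top of the tab, 43 mm from the sleeve's axis, 6 mm above the bottom rim. 14 mm wide (y), reaches 58 mm from the axis. The bar lies over it; pushed clear, it lets three sprung feet (40 mm from the axis) raise the sleeve 24 mm; it stands loose and upright on them. Out of the dock they hang 24 mm below the rim.
- bar0 (a joint): Spring bar of station 0: 0 at rest (over the lug), up to 0.032 m as it is pushed sideways along the dock's +y. The sleeve is free from about 0.020 m. The spring pushes back with 1.3 N at rest and 5 N fully pushed, plus up to 3 N of friction from the lug; it springs back when let go.
- stud0 (a point): Upright round stud (10 mm diameter, red tip) of spring bar 0, moving with it; point 62 mm above the table, 24 mm below its tip. At rest it stands in the dock frame at x = -43 mm, 36 mm to the +y side of its station's centre. Straddle it from above or from the -x side, 50 to 85 mm above the table; the guide blocks below reach 42 mm.
- sleeve1_mid (a point): Tapered sleeve 1 (green; may be absent), pinned in station 1; point on its axis, half-way up, z up. 90 mm tall. Middle 65 mm above the table pinned, 89 freed. Lower 50 mm: hollow skirt, outer diameter 68 to 48 mm, inner 60 to 40, open below; 5 mm cap. Grip the solid collar on top: 32 mm across, 10 to 45 mm above this point. Nested, it stands 40 mm above what it covers: point at 130, 170, 210 mm.
- lug1 (a point): Steel lug (flat tab with a 13 mm upturned lip) at the foot of sleeve 1, on its -x side: point on top of the tab, 43 mm from the sleeve's axis, 6 mm above the bottom rim. 14 mm wide (y), reaches 58 mm from the axis. The bar lies over it; pushed clear, it lets three sprung feet (40 mm from the axis) raise the sleeve 24 mm; it stands loose and upright on them. Out of the dock they hang 24 mm below the rim.
- bar1 (a joint): Spring bar of station 1: 0 at rest (over the lug), up to 0.032 m as it is pushed sideways along the dock's +y. The sleeve is free from about 0.020 m. The spring pushes back with 1.3 N at rest and 5 N fully pushed, plus up to 3 N of friction from the lug; it springs back when let go.
- stud1 (a point): Upright round stud (10 mm diameter, red tip) of spring bar 1, moving with it; point 62 mm above the table, 24 mm below its tip. At rest it stands in the dock frame at x = -43 mm, 36 mm to the +y side of its station's centre. Straddle it from above or from the -x side, 50 to 85 mm above the table; the guide blocks below reach 42 mm.
- sleeve2_mid (a point): Tapered sleeve 2 (yellow; may be absent), pinned in station 2; point on its axis, half-way up, z up. 90 mm tall. Middle 65 mm above the table pinned, 89 freed. Lower 50 mm: hollow skirt, outer diameter 68 to 48 mm, inner 60 to 40, open below; 5 mm cap. Grip the solid collar on top: 32 mm across, 10 to 45 mm above this point. Nested, it stands 40 mm above what it covers: point at 130, 170, 210 mm.
- lug2 (a point): Steel lug (flat tab with a 13 mm upturned lip) at the foot of sleeve 2, on its -x side: point on top of the tab, 43 mm from the sleeve's axis, 6 mm above the bottom rim. 14 mm wide (y), reaches 58 mm from the axis. The bar lies over it; pushed clear, it lets three sprung feet (40 mm from the axis) raise the sleeve 24 mm; it stands loose and upright on them. Out of the dock they hang 24 mm below the rim.
- bar2 (a joint): Spring bar of station 2: 0 at rest (over the lug), up to 0.032 m as it is pushed sideways along the dock's +y. The sleeve is free from about 0.020 m. The spring pushes back with 1.3 N at rest and 5 N fully pushed, plus up to 3 N of friction from the lug; it springs back when let go.
- stud2 (a point): Upright round stud (10 mm diameter, red tip) of spring bar 2, moving with it; point 62 mm above the table, 24 mm below its tip. At rest it stands in the dock frame at x = -43 mm, 36 mm to the +y side of its station's centre. Straddle it from above or from the -x side, 50 to 85 mm above the table; the guide blocks below reach 42 mm.
There are look-alikes about, which are no part of the job. There is more than one size of the part that bears sleeve1_mid; the job needs the largest.

How it is judged:
By the outcome, as a careful person would: the job done as asked, in the order asked, and still so for the second after the job is handed in, with the robot touching nothing.
Of sleeve0, sleeve1, sleeve2 only 2 to 3 are there at a start; the rules pass over those that are not, and their reading is None.
At some moment in a run one of fork may be knocked a few centimetres aside while the robot is not near it.
It also fails if it takes over 210 s, if anything falls off the work surface, if the arm or the gripper's body presses on something with over 40 N, if the wrist force passes 120 N, or if a joint passes its speed limit or range.

## Robot

A 6-joint arm with a two-finger parallel gripper is mounted at the origin on the work surface. World frame = base frame: x ahead of the robot, y to its left, z up, the work surface at z = 0. Lengths are in m, angles in rad, forces in N, time in s.
With the tool pointing down it reaches from about 0.15 to 0.775 m from the base axis. Payload 6.1 kg.
Tool frame: the origin (TCP) lies midway between the tips of the shut fingers; the grasp point (between the pads) lies 19 mm behind it (ctrl.grasp_offset is the distance from the TCP to the grasp point, in m); z points along the fingers, y is the line along which they close (so a half turn about z gives the same grasp; the last joint's range is limited). The gripper opens to 85 mm and grips with 20 to 120 N. Pads are 22 mm wide; open, the fingers measure 114 mm over their backs; the gripper's body (76 mm by 85 mm) begins 54 mm behind the grasp point. The pads swing forward as they close: fully open they stand 13 mm farther back than shut.
Start: joints at [1.263, 0.126, -0.04, 1.405, 0, 1.571], TCP at [0.159, 0.5, 0.231] pointing down, gripper open.
Joint ranges: [-2.72, 2.72], [-0.95, 1.95], [-1.27, 1.35], [-1.78, 2.02], [-1.46, 1.47], [-3.14, 3.14]. Speed limits (rad/s): [2.39, 2.39, 3.01, 3.14, 3.14, 3.14].

## Interface

Orientations are given as a unit quaternion [w, x, y, z].
In Python, from cell import ctrl, grab_frame, camera_model, ticket gives the robot as it stands.
- The arm moves only by the shell command python3 -m crank 'ROWS' [OPENING]. ROWS is JSON, a list that holds one entry, the list of rows, each a list of 6 numbers: the shift along the tool's x, y, z in units of 25 cm (1.0 is 25 cm), then the turn, a rotation vector about the tool's x, y, z in units of 90 degrees (1.0 is 90 degrees). In form: [[[x, y, z, ax, ay, az], ...]]. A call has 1 to 12 rows; each row is the pose to reach, as a shift and turn from the pose commanded when the call began, along the tool's axes at that moment; what a row does not reach only later rows make up. A row lasts 1/8 s, in which the tool goes at most 62.5 mm and 10.7 degrees, less where a joint would pass 70% of its speed; a pose out of reach is approached as far as the arm can. A call with a number of a shift or a turn outside -1 to 1 is refused whole. A call with a gripper value outside its range is refused whole. OPENING is the gripper's target within -1 to 1 (fully open at 1, half-way at 0, shut at -1), set as the call begins (- or left out, the last holds). The fingers move at their own pace and stop on an object; the grip force is fixed at half the most. Time passes only in rows, so rows that repeat a pose let the fingers close. It gives the time, the measured TCP pose, the force, the opening and the grip force at its end, in the units of the state.
- ctrl.get_obs(): the state, without advancing time (a new reading comes with each control period).
- grab_frame(name): name is "scene" or "top" or "wrist"; returns the picture (480x640x3 uint8, red, green, blue); there is no depth.
- camera_model(name): a dict with "mtx" (3x3 intrinsics, pixels), "position" and "attitude" of the camera in the world; the wrist camera has in their place "T_tool_cam" (4x4, takes a point from camera to tool coordinates, whose origin is the TCP and whose axes are the flange's). Camera axes: x right, y up, looking along -z (the intrinsics and any distortion apply to the point x, -y, -z); pixel columns grow to the right and rows downward; lengths in m; the calibration is good to about 2 mm. A picture is of the moment at which its call begins: read the wrist's pose just before it. camera_model takes no time and is no camera call.
- ticket.hand_in(): hands the job in; it is judged then, once.
The state is a dict: "t": time; "qpos": joint angles; "joint_velocities": joint speeds; "tau": joint torques, N m; "eef_pos": TCP position; "ee_rot": TCP orientation; "ft_force": force on the tool from outside, world axes, zero at the start; "moment": the same for the moment, N m; "finger_gap": finger opening in m; "grasp_force": force on a finger pad.
Only numpy, scipy, OpenCV 4.12 (cv2) and the standard library are available. Lean on these libraries where they do the work, as an engineer would, in place of code of your own. Each camera call takes 0.05 s, during which the arm holds its last target. There are 200 camera calls.

## Working session

There is one attempt and no reset: what is moved stays moved. The work goes in short steps, Python scripts to look and compute and a shell command to move; the robot and the scene stay as the last step left them, time stands still between calls to the robot, and variables do not carry over. Pictures are saved under pics/ and viewed, at most 14 in all, crops included, and the job is handed in when it is done.

```bash
mkdir -p pics; ls; cat > h.py <<'E'
import numpy as np, cv2
from cell import ctrl, grab_frame, camera_model, ticket
from scipy.spatial.transform import Rotation as R
def rot(q): return R.from_quat([q[1],q[2],q[3],q[0]]).as_matrix()
def cam(name):
    m=camera_model(name)
    if name=="wrist":
        o=ctrl.get_obs(); T=np.eye(4); T[:3,:3]=rot(o["ee_rot"]); T[:3,3]=o["eef_pos"]
        T=T@np.array(m["T_tool_cam"]); return np.array(m["mtx"]),T[:3,3],T[:3,:3]
    a=np.array(m["attitude"]); A=rot(a) if a.size==4 else a.reshape(3,3)
    return np.array(m["mtx"]),np.array(m["position"]),A
def snap(name,f=None):
    c=cam(name); im=grab_frame(name)
    if f: cv2.imwrite("pics/"+f,im[:,:,::-1])
    return im,c
def ray(c,u,v,z):
    K,p,A=c; d=np.linalg.solve(K,[u,v,1]); d=A@np.array([d[0],-d[1],-d[2]])
    return p+d*(z-p[2])/d[2]
def proj(c,P):
    K,p,A=c; q=A.T@(np.array(P)-p); q=K@np.array([q[0],-q[1],-q[2]]); return q[:2]/q[2]
E
python3 - <<'E'
from h import *
for n in("top","scene","wrist"):
    print(n,{k:np.round(v,3).tolist() if not isinstance(v,str) else v for k,v in camera_model(n).items()})
    snap(n,n+"0.png")
print(ctrl.get_obs())
E
```

```text
pics
top {'mtx': [[467.967, 0.0, 319.098], [0.0, 467.967, 244.557], [0.0, 0.0, 1.0]], 'position': [0.298, 0.012, 1.176], 'attitude': [-0.647, -0.069, 0.076, 0.755]}
scene {'mtx': [[469.505, 0.0, 317.093], [0.0, 469.505, 237.619], [0.0, 0.0, 1.0]], 'position': [1.349, 0.338, 0.698], 'attitude': [0.48, 0.269, 0.392, 0.737]}
wrist {'mtx': [[431.026, 0.0, 320.442], [0.0, 431.026, 240.859], [0.0, 0.0, 1.0]], 'T_tool_cam': [[0.0, 0.964, 0.265, 0.066], [1.0, -0.0, 0.0, 0.001], [0.0, 0.265, -0.964, -0.143], [0.0, 0.0, 0.0, 1.0]]}
{'t': 0.15, 'qpos': array([ 1.26298826e+00,  1.26266736e-01, -4.03797925e-02,  1.40539470e+00,
        3.26623343e-05,  1.57078664e+00]), 'joint_velocities': array([ 0.00169392, -0.00096957,  0.00461633, -0.00033813, -0.00033991,
       -0.00066976]), 'tau': array([-9.92863934e-04, -4.36275959e+01,  3.53150332e+01,  1.36254088e-02,
        3.84986481e-05,  2.71778163e-06]), 'eef_pos': array([0.15895475, 0.50002737, 0.23069235]), 'ee_rot': array([-1.11561107e-04,  1.53292377e-01,  9.88180682e-01, -6.12589820e-04]), 'ft_force': array([-0.35439603, -0.24161482, -0.59339216]), 'moment': array([ 0.01525583, -0.01953664,  0.02076985]), 'grasp_force': 0.0, 'finger_gap': 0.08534706630686278}
```

View pics/top0.png

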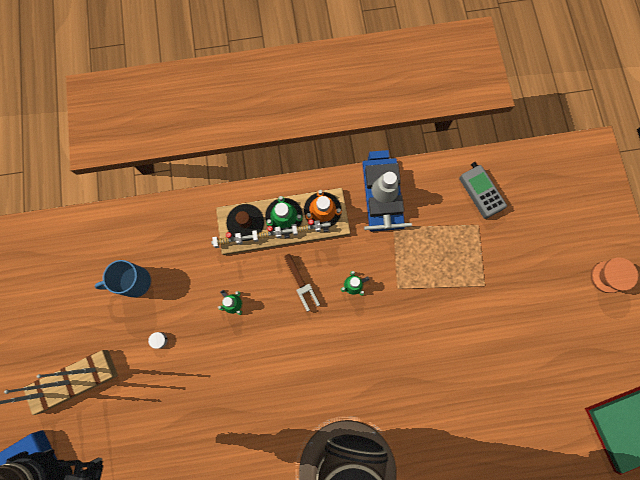

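View pics/scene0.png

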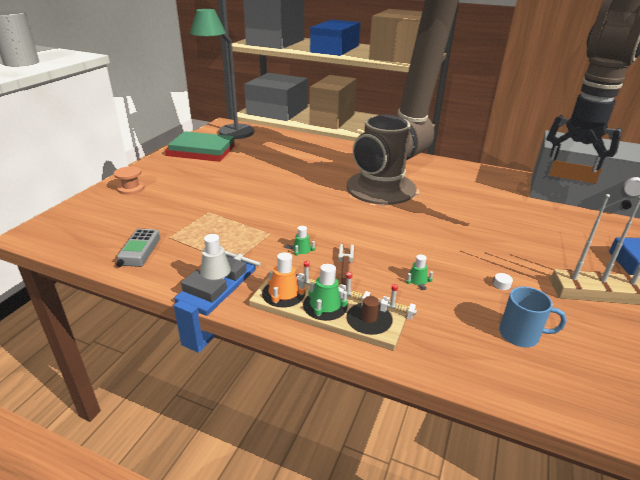

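The top view shows the dock at about (285,220): orange in station 0 (322,207), green in station 1 (282,212), and station 2 (244,220) empty with its dark post. The fork is at (300,283), the foot at (389,181), the mat at (440,256), the knob at (157,340), the mug at (125,278) and the scanner at (483,190).
There are three green candidates: the dock one at (282,212) is the largest, and (231,302) and (353,283) are small look-alikes on the table. I'll check this in one crop.

```bash
python3 - <<'E'
from h import *
im=cv2.imread("pics/top0.png"); cv2.imwrite("pics/c1.png",cv2.resize(im[165:325,205:415],None,fx=3.7,fy=3.7,interpolation=cv2.INTER_CUBIC))
c=cam("top"); hsv=cv2.cvtColor(im,cv2.COLOR_BGR2HSV)
def blobs(m,name,z,mn):
    n,l,s,ce=cv2.connectedComponentsWithStats(m.astype(np.uint8))
    for i in range(1,n):
        if s[i,4]>=mn and 190<ce[i,0]<500 and 140<ce[i,1]<330: print(name,ce[i].round(1),s[i].tolist(),ray(c,*ce[i],z).round(4))
H,S,V=[hsv[:,:,k].astype(int) for k in range(3)]
blobs(((H<4)|(H>174))&(S>170)&(V>120),"red",.086,2)
blobs((S<40)&(V>215),"white",.11,15)
for n,u,v,z in [("foot",389,180,.135),("sl1",281,209,.11),("sl0",322,203,.11)]: print(n,ray(c,u,v,z).round(4))
E
```

```text
red [310.5 219. ] [310, 219, 2, 1, 2] [ 0.5897 -0.0048  0.086 ]
red [310.4 222.2] [308, 220, 6, 5, 12] [ 0.5817 -0.0034  0.086 ]
red [269. 226.] [268, 226, 3, 1, 3] [0.5878 0.0963 0.086 ]
red [270.2 229.1] [268, 228, 5, 3, 8] [0.5797 0.0943 0.086 ]
red [228.5 232.5] [227, 232, 4, 2, 4] [0.5868 0.1943 0.086 ]
red [229.2 236. ] [228, 235, 3, 3, 4] [0.578  0.1935 0.086 ]
white [389.5 177.4] [383, 172, 14, 12, 124] [ 0.6561 -0.2067  0.11  ]
white [322.9 202.2] [317, 196, 13, 13, 124] [ 0.6194 -0.0396  0.11  ]
white [281.1 208.6] [275, 203, 13, 12, 126] [0.619  0.0606 0.11  ]
white [277.5 228.5] [276, 227, 4, 4, 16] [0.5724 0.0755 0.11  ]
white [294.3 229. ] [293, 226, 4, 7, 21] [0.5652 0.0368 0.11  ]
white [254.5 234.8] [253, 231, 4, 9, 32] [0.5657 0.1307 0.11  ]
white [237.8 234.9] [236, 233, 5, 5, 17] [0.5714 0.1693 0.11  ]
white [214.6 241. ] [213, 237, 5, 9, 34] [0.5652 0.2246 0.11  ]
white [354.6 281.3] [350, 277, 10, 9, 66] [ 0.422  -0.0823  0.11  ]
white [227.1 301.2] [223, 297, 9, 9, 66] [0.4216 0.2116 0.11  ]
foot [ 0.6415 -0.1993  0.135 ]
sl1 [0.6182 0.0609 0.11  ]
sl0 [ 0.6178 -0.0371  0.11  ]
```

View pics/c1.png

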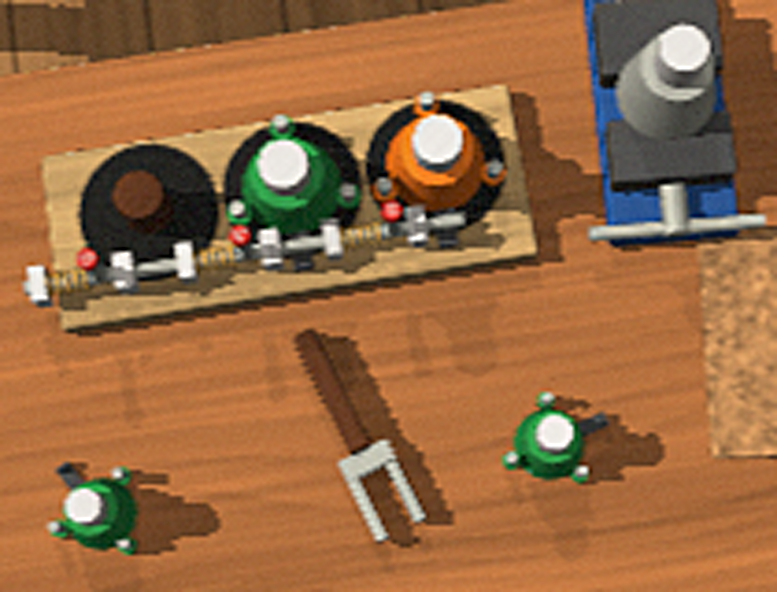

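The crop confirms it: the dock's green collar is 126 px against 66 px for the two table ones, so it is the largest. The fork's handle end is at the upper left and its tines point toward the robot. Next I'll work out the fork pose and the approach.

```bash
cat >> h.py <<'E'
def goto(P,yaw,o=None):
    """shift/turn in crank units from the measured pose to TCP P, tool down, tool-x yaw (deg)"""
    o=o or ctrl.get_obs(); A=rot(o["ee_rot"]); y=np.radians(yaw)
    B=np.array([[np.cos(y),np.sin(y),0],[np.sin(y),-np.cos(y),0],[0,0,-1]])
    s=A.T@(np.array(P)-o["eef_pos"])/.25; w=R.from_matrix(A.T@B).as_rotvec()/(np.pi/2)
    print("goto",s.round(4),w.round(4),"yaw now",np.degrees(np.arctan2(A[1,0],A[0,0])).round(2),"q",o["qpos"].round(2))
E
python3 - <<'E'
from h import *
c=cam("top"); f=lambda x,y:(205+x/3.7,165+y/3.7)
e=ray(c,*f(307,335),.026); t1=ray(c,*f(380,540),.020); t2=ray(c,*f(420,520),.020); t=(t1+t2)/2
d=(t-e)[:2]; print(e,t,"len",np.linalg.norm(d),"gap",np.linalg.norm(t1-t2),"ang",np.degrees(np.arctan2(d[1],d[0])))
print("foot",ray(c,389.5,177.4,.135))
for p in [(395,228),(480,225),(484,286),(399,288)]: print("mat",ray(c,*p,.004).round(3))
m=(e+t)/2
for y in (np.degrees(np.arctan2(d[1],d[0])),np.degrees(np.arctan2(d[1],d[0]))+180): goto([m[0],m[1],.2],y)
E
```

```text
[0.52105087 0.06391493 0.026     ] [0.38257385 0.02140998 0.02      ] len 0.14485356417379974 gap 0.02958202107465822 ang -162.9363490828344
foot [ 0.64766253 -0.20159349  0.135     ]
mat [ 0.554 -0.217  0.004]
mat [ 0.529 -0.435  0.004]
mat [ 0.373 -0.41   0.004]
mat [ 0.401 -0.199  0.004]
goto [-1.6706 -1.3884  0.1244] [-8.000e-04 -3.000e-04 -3.855e-01] yaw now 162.36 q [ 1.26  0.13 -0.04  1.41  0.    1.57]
goto [-1.6706 -1.3884  0.1244] [-3.0000e-04  1.0000e-03  1.6145e+00] yaw now 162.36 q [ 1.26  0.13 -0.04  1.41  0.    1.57]
```

```bash
python3 -m crank '[[[-0.84,-0.7,0,0,0,0.8],[-0.84,-0.7,0,0,0,0.8],[-0.84,-0.7,0,0,0,0.8],[-0.84,-0.7,0,0,0,0.8],[-0.84,-0.7,0,0,0,0.8],[-0.84,-0.7,0,0,0,0.8],[-0.84,-0.7,0,0,0,0.8],[-0.84,-0.7,0,0,0,0.8]]]' 1; python3 - <<'E'
from h import *
goto([.4518,.0427,.2],17.1)
E
```

```text
t: 1.15
eef_pos: [0.3061, 0.2697, 0.2312]
ee_rot: [-0.0, 0.704, 0.71, -0.0]
ft_force: [-0.6, -0.2, 0.6]
finger_gap: 0.0855
grasp_force: 0.0
goto [-0.9123  0.5759  0.1247] [-1.000e-04  2.000e-04  8.148e-01] yaw now 90.43 q [ 0.72 -0.09 -0.26  1.4   0.    2.29]
```

```bash
python3 -m crank '[[[-0.91,0.576,0.125,0,0,0.815],[-0.91,0.576,0.125,0,0,0.815],[-0.91,0.576,0.125,0,0,0.815],[-0.91,0.576,0.125,0,0,0.815],[-0.91,0.576,0.125,0,0,0.815],[-0.91,0.576,0.125,0,0,0.815],[-0.91,0.576,0.125,0,0,0.815],[-0.91,0.576,0.125,0,0,0.815],[-0.91,0.576,0.125,0,0,0.815]]]' ; python3 - <<'E'
from h import *
print(ctrl.get_obs()["eef_pos"]); snap("wrist","w1.png")
E
```

```text
t: 2.28
eef_pos: [0.4515, 0.0435, 0.2]
ee_rot: [0.0, 0.989, 0.15, -0.0]
ft_force: [-1.1, -0.0, 0.3]
finger_gap: 0.0854
grasp_force: 0.0
[0.45152015 0.04351448 0.19997196]
```

View pics/w1.png

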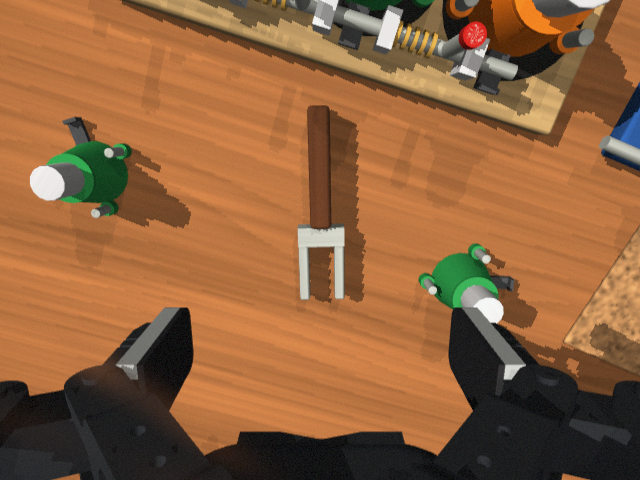

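The wrist view has the fork clear: handle end (318,107), crosshead joint (321,228), tine tips (304,298) and (340,298). The stud 0 tip is at (474,34).

```bash
python3 - <<'E'
from h import *
c=cam("wrist")
e=ray(c,318,106,.026); j=ray(c,320.5,228,.026); t=(ray(c,304.5,298,.020)+ray(c,340,298,.020))/2
for n,p in zip("ejt",(e,j,t)): print(n,p.round(4))
d=(t-e)[:2]; print("len",np.linalg.norm(d),"handle",np.linalg.norm(e-j)); a=np.degrees(np.arctan2(d[1],d[0])); print("ang",a)
u=d/np.linalg.norm(d); mid=(e[:2]+t[:2])/2; g=mid+u*.000; print("mid",mid,"stud0",ray(c,474,34,.086).round(4))
goto([g[0],g[1],.0045],a+180)
E
```

```text
e [0.5275 0.0687 0.026 ]
j [0.444 0.041 0.026]
t [0.3876 0.0221 0.02  ]
len 0.14746214024479323 handle 0.08801120595239867
ang -161.56129210805065
mid [0.45757424 0.04538592] stud0 [ 0.5866 -0.0024  0.086 ]
goto [ 0.0255 -0.      0.782 ] [ 0.      0.0001 -0.0137] yaw now 17.2 q [ 0.1  -0.01 -0.25  1.33 -0.    2.94]
```

```bash
python3 -m crank '[[[0.0255,0,0.5,0,0,-0.0137],[0.0255,0,0.5,0,0,-0.0137],[0.0255,0,0.5,0,0,-0.0137],[0.0255,0,0.65,0,0,-0.0137],[0.0255,0,0.72,0,0,-0.0137],[0.0255,0,0.775,0,0,-0.0137],[0.0255,0,0.78,0,0,-0.0137]]]' 1; python3 -m crank '[[[0,0,0,0,0,0],[0,0,0,0,0,0],[0,0,0,0,0,0],[0,0,0,0,0,0],[0,0,0,0,0,0],[0,0,0,0,0,0],[0,0,0,0,0,0],[0,0,0,0,0,0]]]' -1
```

```text
t: 3.2
eef_pos: [0.4584, 0.0453, 0.0059]
ee_rot: [0.0, 0.987, 0.159, 0.0]
ft_force: [0.3, 1.2, 0.1]
finger_gap: 0.0854
grasp_force: 0.0
t: 4.2
eef_pos: [0.458, 0.0452, 0.0055]
ee_rot: [0.0, 0.987, 0.159, 0.0]
ft_force: [-1.2, -0.5, 7.1]
finger_gap: 0.0151
grasp_force: 59.3
```

```bash
python3 -m crank '[[[0,0,-0.15,0,0,0],[0,0,-0.4,0,0,0],[0,0,-0.65,0,0,0],[-0.1,0,-0.78,0,0,-0.1],[-0.16,0,-0.78,0,0,-0.9],[-0.16,0,-0.78,0,0,-0.9],[-0.16,0,-0.78,0,0,-0.9],[-0.16,0,-0.78,0,0,-0.9],[-0.16,0,-0.78,0,0,-0.9],[-0.16,0,-0.78,0,0,-0.9],[-0.16,0,-0.78,0,0,-0.9],[-0.16,0,-0.78,0,0,-0.9]]]' ; python3 - <<'E'
from h import *
goto([.46,-.004,.2],180.5)
E
```

```text
t: 5.7
eef_pos: [0.4194, 0.0326, 0.1996]
ee_rot: [-0.0, 0.648, 0.761, -0.0]
ft_force: [-0.1, 0.2, -1.7]
finger_gap: 0.0147
grasp_force: 58.7
goto [-0.1705  0.1369 -0.0018] [-5.000e-04 -5.000e-04 -9.037e-01] yaw now 99.16 q [ 0.08 -0.07 -0.31  1.33  0.    1.49]
```

```bash
python3 -m crank '[[[-0.17,0.137,0,0,0,-0.904],[-0.17,0.137,0,0,0,-0.904],[-0.17,0.137,0,0,0,-0.904],[-0.17,0.137,0,0,0,-0.904],[-0.17,0.137,0,0,0,-0.904],[-0.17,0.137,0,0,0,-0.904],[-0.17,0.137,0,0,0,-0.904],[-0.17,0.137,0,0,0,-0.904],[-0.17,0.137,0,0,0,-0.904]]]' ; python3 - <<'E'
from h import *
print(ctrl.get_obs()["eef_pos"]); snap("wrist","w2.png")
E
```

```text
t: 6.82
eef_pos: [0.4602, -0.0038, 0.1998]
ee_rot: [-0.0, -0.004, 1.0, -0.0]
ft_force: [0.2, -0.2, -1.9]
finger_gap: 0.0145
grasp_force: 58.9
[ 0.46018331 -0.0037669   0.19975901]
```

View pics/w2.png

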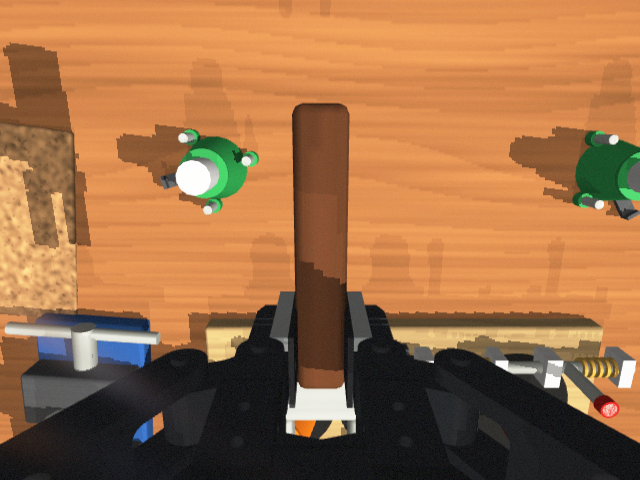

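The wrist camera now looks back along the handle, with tines and stud hidden under the gripper. The dock's front edge is level across the image at v≈326, so dock yaw is about 0.5°. I'll lower in front of stud 0 and check from the top and scene cameras.

```bash
python3 -m crank '[[[0,0,0.25,0,0,0],[0,0,0.45,0,0,0],[0,0,0.557,0,0,0],[0,0,0.557,0,0,0],[0,0,0.557,0,0,0]]]' ; python3 - <<'E'
from h import *
print(ctrl.get_obs()["eef_pos"])
a,c=snap("top"); b,_=snap("scene")
A=cv2.resize(a[180:280,205:345],None,fx=4,fy=4,interpolation=cv2.INTER_CUBIC); B=cv2.resize(b[225:345,240:430],None,fx=4,fy=4,interpolation=cv2.INTER_CUBIC)
cv2.imwrite("pics/ts1.png",A[:,:,::-1]);cv2.imwrite("pics/sc1.png",B[:,:,::-1])
E
```

```text
t: 7.5
eef_pos: [0.4612, -0.0038, 0.062]
ee_rot: [0.001, -0.005, 1.0, -0.0]
ft_force: [0.6, -1.0, -1.3]
finger_gap: 0.0148
grasp_force: 58.9
[ 0.46118477 -0.00378182  0.06202149]
```

View pics/ts1.png

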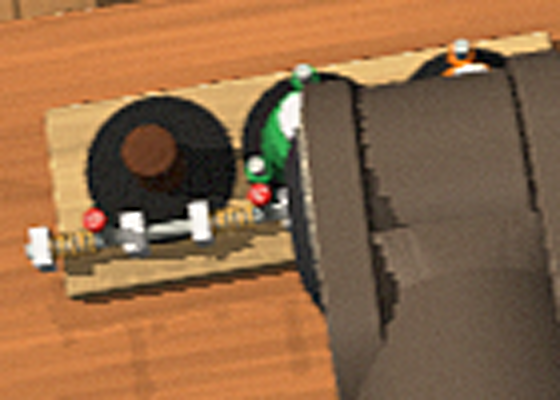

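The top view is blocked by the arm: stud 1 and stud 2 are visible, stud 0 is not. Now the scene view.

View pics/sc1.png

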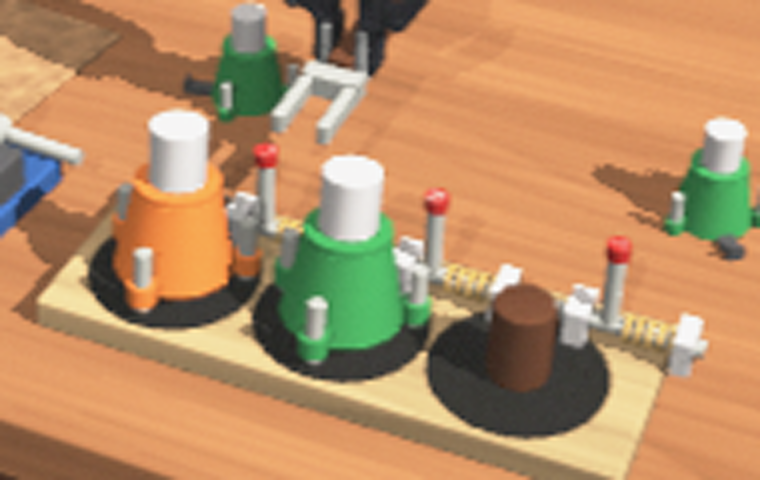

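The scene view shows everything: tine tips at about (310,255) and (321,258) in the full frame, and stud tips at (306,263), (349,275) and (394,287). I'll check these against the two-view geometry.

```bash
python3 - <<'E'
from h import *
T=cam("top");S=cam("scene"); g=lambda x,y:(240+x/4,225+y/4); f=lambda x,y:(205+x/4,180+y/4)
def tri(a,b):
    L=[]
    for c,p in((T,a),(S,b)):
        d=ray(c,*p,0)-c[1]; d/=np.linalg.norm(d); L.append((c[1],d))
    M=sum(np.eye(3)-np.outer(d,d) for _,d in L); r=sum((np.eye(3)-np.outer(d,d))@p for p,d in L); return np.linalg.solve(M,r)
print("stud0",tri((310.6,221.5),g(265,154)), "stud1",tri(f(260,194),g(436,201)),"stud2",tri(f(94,219),g(619,248)))
print("scene z.083",[ray(S,*g(*p),.083).round(4) for p in((265,154),(436,201),(619,248))])
for i,y in((0,14),(1,-14)):
    P=[.461+.075,-.0038+y/1e3,.0695]; print("pred",proj(S,P))
print("tips seen",g(281,122),g(325,132), ray(S,*g(281,122),.0695),ray(S,*g(325,132),.0695))
E
```

```text
stud0 [ 0.58477087 -0.00403545  0.08095979] stud1 [0.58294391 0.09559343 0.07926281] stud2 [0.58252573 0.19626988 0.0808311 ]
scene z.083 [array([ 0.5873, -0.0028,  0.083 ]), array([0.5875, 0.0974, 0.083 ]), array([0.585 , 0.1973, 0.083 ])]
pred [320.59585981 257.5987491 ]
pred [309.44992216 254.63106145]
tips seen (310.25, 255.5) (321.25, 258.0) [ 0.53838913 -0.01471164  0.0695    ] [0.53682147 0.01217524 0.0695    ]
```

```bash
python3 -m crank '[[[-0.12,0,0,0,0,0],[-0.2,0,0,0,0,0],[-0.232,0,0,0,0,0],[-0.232,0,0,0,0,0],[-0.232,0.02,0,0,0,0],[-0.232,0.06,0,0,0,0],[-0.232,0.1,0,0,0,0],[-0.232,0.13,0,0,0,0],[-0.232,0.13,0,0,0,0],[-0.232,0.13,0,0,0,0],[-0.232,0.13,0,0,0,0],[-0.232,0.13,0,0,0,0]]]' ; python3 - <<'E'
from h import *
print(ctrl.get_obs()["eef_pos"])
b,_=snap("scene")
B=cv2.resize(b[225:345,240:430],None,fx=4,fy=4,interpolation=cv2.INTER_CUBIC)
cv2.imwrite("pics/sc2.png",B[:,:,::-1])
E
```

```text
t: 9.1
eef_pos: [0.5176, 0.0287, 0.0609]
ee_rot: [-0.0, -0.005, 1.0, -0.001]
ft_force: [-0.8, -4.1, 0.7]
finger_gap: 0.0149
grasp_force: 59.3
[0.5176017  0.02874392 0.06090738]
```

View pics/sc2.png

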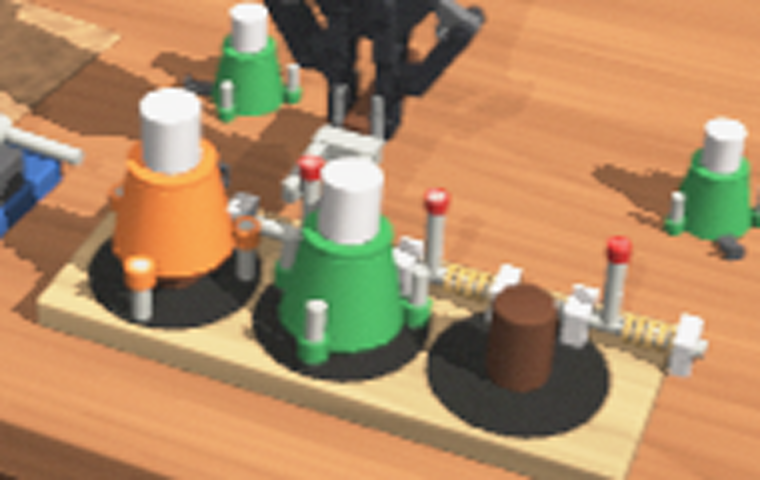

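Orange sleeve 0 has popped up: its collar rose to (170,100) in the crop. Next is stud 1.

```bash
python3 -m crank '[[[0,-0.06,0,0,0,0],[0,-0.125,0,0,0,0],[0,-0.13,0,0,0,0],[0.1,-0.13,0,0,0,0],[0.2,-0.13,0,0,0,0],[0.2,0.05,0,0,0,0],[0.2,0.22,0,0,0,0],[0.2,0.27,0,0,0,0],[0.2,0.27,0,0,0,0],[0.08,0.27,0,0,0,0],[0,0.27,0,0,0,0],[0,0.27,0,0,0,0]]]'; python3 -m crank '[[[0,0.02,0,0,0,0],[0,0.06,0,0,0,0],[0,0.1,0,0,0,0],[0,0.13,0,0,0,0],[0,0.13,0,0,0,0],[0,0.13,0,0,0,0],[0,0.13,0,0,0,0],[0,0.13,0,0,0,0]]]'; python3 - <<'E'
from h import *
b,_=snap("scene")
B=cv2.resize(b[225:345,240:430],None,fx=4,fy=4,interpolation=cv2.INTER_CUBIC)
cv2.imwrite("pics/sc3.png",B[:,:,::-1])
E
```

```text
t: 10.65
eef_pos: [0.5183, 0.0956, 0.0606]
ee_rot: [0.0, -0.004, 1.0, -0.0]
ft_force: [-0.8, 0.2, -1.0]
finger_gap: 0.0145
grasp_force: 59.3
t: 11.65
eef_pos: [0.5163, 0.129, 0.0606]
ee_rot: [-0.001, -0.005, 1.0, -0.0]
ft_force: [-2.4, -5.1, -2.7]
finger_gap: 0.0147
grasp_force: 59.3
```

View pics/sc3.png

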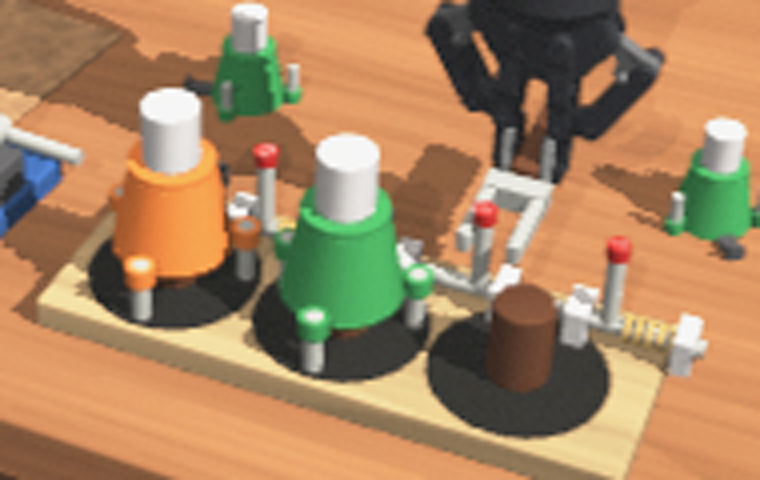

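Green sleeve 1 has popped too. I'll push bar 2 as well, since its station is empty and it does no harm, then take the fork to the mat.

```bash
python3 -m crank '[[[0,-0.06,0,0,0,0],[0,-0.125,0,0,0,0],[0,-0.13,0,0,0,0],[0.1,-0.13,0,0,0,0],[0.2,-0.13,0,0,0,0],[0.2,0.05,0,0,0,0],[0.2,0.22,0,0,0,0],[0.2,0.268,0,0,0,0],[0.2,0.268,0,0,0,0],[0.08,0.268,0,0,0,0],[0,0.268,0,0,0,0],[0,0.268,0,0,0,0]]]'; python3 -m crank '[[[0,0.02,0,0,0,0],[0,0.06,0,0,0,0],[0,0.1,0,0,0,0],[0,0.125,0,0,0,0],[0,0.125,0,0,0,0],[0,0.06,0,0,0,0],[0,0,0,0,0,0],[0,0,0,0,0,0],[0.1,0,0,0,0,0],[0.25,0,0,0,0,0],[0.3,0,-0.2,0,0,0],[0.4,0,-0.5,0,0,0]]]'; python3 - <<'E'
from h import *
goto([.455,-.315,.2],83.5)
E
```

```text
t: 13.2
eef_pos: [0.5174, 0.1952, 0.0607]
ee_rot: [0.0, -0.004, 1.0, -0.0]
ft_force: [-0.5, -0.3, -1.5]
finger_gap: 0.0145
grasp_force: 59.5
t: 14.7
eef_pos: [0.4203, 0.1951, 0.1705]
ee_rot: [-0.001, -0.005, 1.0, 0.0]
ft_force: [1.6, 0.4, -1.0]
finger_gap: 0.0145
grasp_force: 59.4
goto [-0.1172 -2.0419 -0.1185] [-9.0000e-04 -9.0000e-04  1.0789e+00] yaw now -179.4 q [ 0.43  0.02 -0.29  1.26  0.    0.42]
```

```bash
python3 -m crank '[[[0,-1,-0.12,0,0,0],[0,-1,-0.12,0,0,0],[0,-1,-0.12,0,0,0],[0,-1,-0.12,0,0,0],[0,-1,-0.12,0,0,0]]]'; python3 -m crank '[[[-0.117,-1,0,0,0,1],[-0.117,-1,0,0,0,1],[-0.117,-1,0,0,0,1],[-0.117,-1,0,0,0,1],[-0.117,-1,0,0,0,1],[-0.117,-1,0,0,0,1],[-0.117,-1,0,0,0,1],[-0.117,-1,0,0,0,1],[-0.117,-1,0,0,0,1]]]'; python3 - <<'E'
from h import *
goto([.455,-.315,.0115],83.5); snap("wrist","w3.png")
E
```

```text
t: 15.32
eef_pos: [0.4246, -0.0584, 0.2011]
ee_rot: [0.001, -0.002, 1.0, -0.0]
ft_force: [0.5, 0.6, -1.2]
finger_gap: 0.0145
grasp_force: 59.6
t: 16.45
eef_pos: [0.4569, -0.3035, 0.2001]
ee_rot: [0.0, 0.704, 0.71, 0.001]
ft_force: [-0.1, -0.4, -1.4]
finger_gap: 0.0146
grasp_force: 59.6
goto [-0.0462 -0.0087  0.7545] [ 0.0007 -0.0003  0.0777] yaw now 90.49 q [-0.59  0.17 -0.05  1.34  0.    0.98]
```

View pics/w3.png

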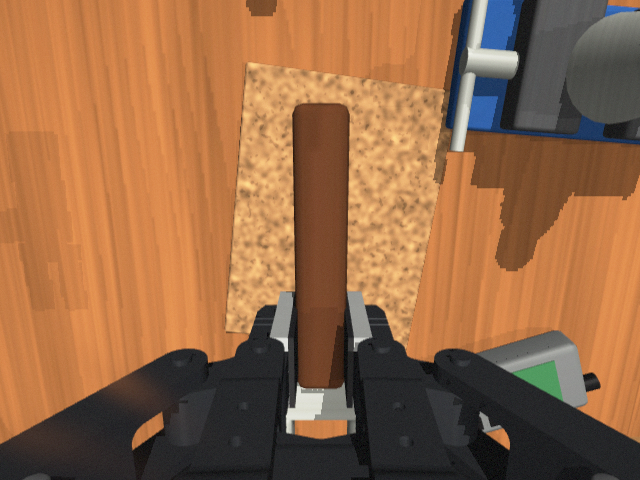

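The mat's corners are at (247,63), (443,92) and (226,331). The vise handle is at the upper right and the scanner at the lower right (540,380).

```bash
python3 - <<'E'
from h import *
c=cam("wrist"); a,b,d=[ray(c,*p,.004)[:2] for p in((247,63),(443,92),(226,331))]
print(a,b,d,np.linalg.norm(a-b),np.linalg.norm(a-d)); m=(b+d)/2; v=a-d; y=np.degrees(np.arctan2(v[1],v[0])); print("centre",m,"yaw",y,"scanner corner",ray(c,478,362,.032),ray(c,485,430,.032))
goto([m[0],m[1],.0115],y)
E
```

```text
[ 0.40441011 -0.1944273 ] [ 0.5495494  -0.21344896] [ 0.37811897 -0.41036817] 0.14638045815788653 0.2175354743809337
centre [ 0.46383419 -0.31190856] yaw 83.05831603695272 scanner corner [ 0.58749023 -0.42226056  0.032     ] [ 0.60021834 -0.48716816  0.032     ]
goto [-0.0341  0.027   0.7547] [ 0.0006 -0.0003  0.0818] yaw now 90.42 q [-0.59  0.17 -0.05  1.34  0.    0.98]
```

```bash
python3 -m crank '[[[-0.034,0.02,0.2,0,0,0.082],[-0.034,0.02,0.45,0,0,0.082],[-0.034,0.02,0.65,0,0,0.082],[-0.034,0.02,0.72,0,0,0.082],[-0.034,0.02,0.75,0,0,0.082],[-0.034,0.02,0.758,0,0,0.082],[-0.034,0.02,0.758,0,0,0.082]]]'; python3 -m crank '[[[0,0,0,0,0,0],[0,0,0,0,0,0],[0,0,0,0,0,0],[0,0,0,0,0,0],[0,0,-0.1,0,0,0],[0,0,-0.35,0,0,0],[0,0,-0.6,0,0,0],[0,0,-0.85,0,0,0]]]' 1; python3 - <<'E'
from h import *
goto([.6,-.14,.25],180)
E
```

```text
t: 17.38
eef_pos: [0.4623, -0.3135, 0.0123]
ee_rot: [0.001, 0.748, 0.664, 0.0]
ft_force: [0.2, -0.5, -1.5]
finger_gap: 0.015
grasp_force: 59.6
t: 18.38
eef_pos: [0.4608, -0.3126, 0.2251]
ee_rot: [0.0, 0.748, 0.664, 0.0]
ft_force: [1.1, -0.2, -0.3]
finger_gap: 0.0854
grasp_force: 0.0
goto [ 0.7513  0.4714 -0.0995] [ 0.0000e+00  1.0000e-04 -1.0753e+00] yaw now 83.22 q [-0.6   0.19  0.02  1.4   0.    1.09]
```

```bash
python3 -m crank '[[[0.75,0.47,-0.1,0,0,-1],[0.75,0.47,-0.1,0,0,-1],[0.75,0.47,-0.1,0,0,-1],[0.75,0.47,-0.1,0,0,-1],[0.75,0.47,-0.1,0,0,-1],[0.75,0.47,-0.1,0,0,-1],[0.75,0.47,-0.1,0,0,-1],[0.75,0.47,-0.1,0,0,-1],[0.75,0.47,-0.1,0,0,-1]]]'; python3 - <<'E'
from h import *
im,c=snap("wrist","w4.png"); np.savez("w4.npz",K=c[0],p=c[1],A=c[2])
goto([.62,-.0396,.25],180)
E
```

```text
t: 19.5
eef_pos: [0.5999, -0.1404, 0.2479]
ee_rot: [-0.0, 0.057, 0.998, 0.0]
ft_force: [0.1, 0.0, 0.0]
finger_gap: 0.0854
grasp_force: 0.0
goto [-0.0343  0.4099 -0.0082] [ 0.     -0.0002 -0.0724] yaw now 173.49 q [-0.23  0.31  0.22  1.49 -0.   -0.12]
```

View pics/w4.png

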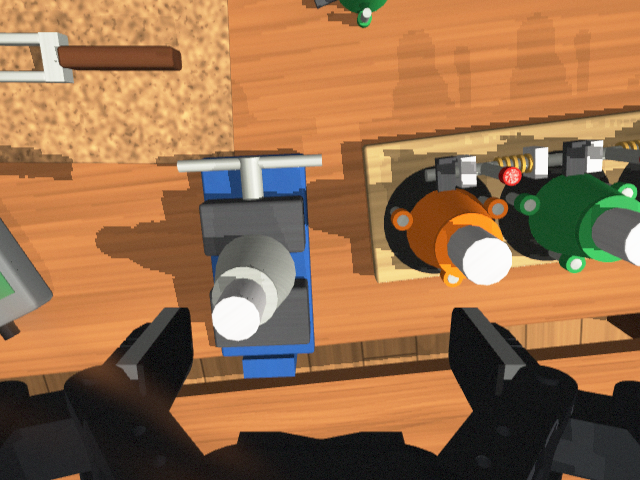

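The fork lies flat on the mat at (90,58). The foot crown is at (236,318), the orange collar top at (487,261), and part of the green one is at (630,240).

```bash
cat >> h.py <<'E'
def discs(im,c,z,mn=300,V0=225):
    h=cv2.cvtColor(im,cv2.COLOR_RGB2HSV); m=((h[:,:,1]<25)&(h[:,:,2]>V0)).astype(np.uint8)
    for k in cv2.findContours(m,cv2.RETR_EXTERNAL,cv2.CHAIN_APPROX_NONE)[0]:
        if cv2.contourArea(k)>mn:
            (u,v),r=cv2.minEnclosingCircle(k); P=ray(c,u,v,z)
            print("disc",round(u,1),round(v,1),"r",round(r,1),"area/circ",round(cv2.contourArea(k)/(np.pi*r*r),2),P.round(4),"diam mm",round(2e3*np.linalg.norm(ray(c,u+r,v,z)-P),1))
E
python3 - <<'E'
from h import *
im=cv2.imread("pics/w4.png")[:,:,::-1].copy(); d=np.load("w4.npz"); discs(im,(d["K"],d["p"],d["A"]),.1345)
E
```

```text
disc 238.0 317.5 r 26.2 area/circ 0.72 [ 0.65   -0.1992  0.1345] diam mm 34.0
disc 265.5 299.5 r 19.8 area/circ 0.28 [ 0.6397 -0.1797  0.1345] diam mm 25.4
disc 486.9 260.5 r 25.2 area/circ 0.86 [ 0.6295 -0.0386  0.1345] diam mm 31.5
disc 638.5 244.5 r 20.5 area/circ 0.3 [0.6298 0.0545 0.1345] diam mm 25.3
disc 285.0 174.4 r 39.2 area/circ 0.09 [ 0.5622 -0.1564  0.1345] diam mm 46.3
disc 31.5 59.0 r 37.9 area/circ 0.23 [ 0.4834 -0.2868  0.1345] diam mm 41.8
```

```bash
python3 -m crank '[[[0,-0.24,0,0,0,-0.072],[0,-0.24,0,0,0,-0.072],[0,-0.24,0,0,0,-0.072]]]'; python3 - <<'E'
from h import *
im,c=snap("wrist","w5.png"); 
for V in (225,205,240): discs(im,c,.135,900,V)
goto([.6285,-.039,.22],180)
E
```

```text
t: 19.92
eef_pos: [0.5927, -0.2001, 0.2479]
ee_rot: [-0.0, 0.004, 1.0, 0.0]
ft_force: [0.2, 0.8, -0.1]
finger_gap: 0.0852
grasp_force: 0.0
disc 319.0 319.0 r 23.5 area/circ 0.88 [ 0.6501 -0.2009  0.135 ] diam mm 30.5
disc 574.0 287.5 r 25.5 area/circ 0.79 [ 0.6295 -0.0392  0.135 ] diam mm 32.3
disc 113.5 33.5 r 45.9 area/circ 0.19 [ 0.4802 -0.3111  0.135 ] diam mm 49.8
disc 319.2 304.2 r 36.1 area/circ 0.53 [ 0.6398 -0.2007  0.135 ] diam mm 46.3
disc 574.0 287.5 r 25.5 area/circ 0.8 [ 0.6295 -0.0392  0.135 ] diam mm 32.3
disc 113.5 32.5 r 46.5 area/circ 0.23 [ 0.4797 -0.311   0.135 ] diam mm 50.4
disc 319.0 319.0 r 23.3 area/circ 0.87 [ 0.6501 -0.2009  0.135 ] diam mm 30.2
disc 574.0 287.5 r 25.0 area/circ 0.81 [ 0.6295 -0.0392  0.135 ] diam mm 31.6
goto [-0.1388  0.6435  0.1123] [ 0.0002 -0.0001 -0.0039] yaw now 179.65 q [-0.33  0.32  0.25  1.49  0.   -0.32]
```

View pics/w5.png

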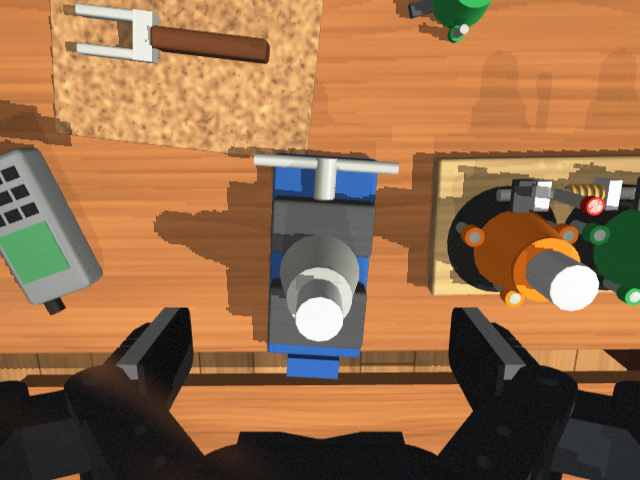

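```bash
python3 -m crank '[[[-0.143,0.643,0.1,0,0,-0.004],[-0.143,0.643,0.1,0,0,-0.004],[-0.143,0.643,0.1,0,0,-0.004],[-0.143,0.643,0.1,0,0,-0.004],[-0.143,0.643,0.1,0,0,-0.004],[-0.143,0.643,0.1,0,0,-0.004]]]'; python3 - <<'E'
from h import *
im,c=snap("wrist","w6.png"); discs(im,c,.134,600)
goto([.6295,-.0392,.102],180)
E
```

```text
t: 20.72
eef_pos: [0.6293, -0.0402, 0.2235]
ee_rot: [0.0, -0.0, 1.0, -0.0]
ft_force: [1.1, -0.4, -0.8]
finger_gap: 0.0856
grasp_force: 0.0
disc 38.0 279.0 r 28.8 area/circ 0.79 [ 0.6506 -0.2013  0.134 ] diam mm 33.0
disc 80.0 263.5 r 31.1 area/circ 0.2 [ 0.6413 -0.1759  0.134 ] diam mm 35.3
disc 323.4 244.7 r 27.4 area/circ 0.93 [ 0.6302 -0.038   0.134 ] diam mm 30.7
disc 502.0 243.0 r 28.6 area/circ 0.85 [0.6292 0.0618 0.134 ] diam mm 32.0
goto [-4.000e-04  4.900e-03  4.859e-01] [-0.0001  0.0003 -0.0002] yaw now 179.98 q [-0.06  0.33  0.2   1.44 -0.   -0.06]
```

```bash
python3 -m crank '[[[-0.002,0.006,0.2,0,0,0],[-0.002,0.006,0.38,0,0,0],[-0.002,0.006,0.46,0,0,0],[-0.002,0.006,0.484,0,0,0],[-0.002,0.006,0.484,0,0,0]]]' 1;  python3 -m crank '[[[0,0,0,0,0,0],[0,0,0,0,0,0],[0,0,0,0,0,0],[0,0,0,0,0,0],[0,0,0,0,0,0],[0,0,0,0,0,0]]]' -1;  python3 -m crank '[[[0,0,-0.04,0,0,0],[0,0,-0.12,0,0,0],[0,0,-0.3,0,0,0],[0,0,-0.5,0,0,0],[0,0,-0.6,0,0,0],[0,0,-0.6,0,0,0]]]'; python3 - <<'E'
from h import *
im,c=snap("wrist","w7.png"); discs(im,c,.134,600)
E
```

```text
t: 21.4
eef_pos: [0.6301, -0.0386, 0.1027]
ee_rot: [0.0, -0.0, 1.0, -0.0]
ft_force: [-0.7, -0.5, 0.6]
finger_gap: 0.0857
grasp_force: 0.0
t: 22.15
eef_pos: [0.6302, -0.038, 0.1023]
ee_rot: [0.0, -0.001, 1.0, -0.0]
ft_force: [0.6, -0.5, 2.0]
finger_gap: 0.0304
grasp_force: 59.0
t: 22.9
eef_pos: [0.6306, -0.0379, 0.2544]
ee_rot: [0.002, -0.001, 1.0, -0.0]
ft_force: [0.6, 0.3, -2.0]
finger_gap: 0.0307
grasp_force: 59.5
disc 316.0 391.5 r 32.2 area/circ 0.23 [ 0.7478 -0.0404  0.134 ] diam mm 45.1
disc 64.7 259.3 r 25.7 area/circ 0.81 [ 0.6507 -0.2012  0.134 ] diam mm 32.9
disc 94.3 242.3 r 34.3 area/circ 0.26 [ 0.6393 -0.1807  0.134 ] diam mm 43.4
disc 478.5 227.0 r 25.4 area/circ 0.87 [0.629  0.0617 0.134 ] diam mm 31.8
```

View pics/w7.png

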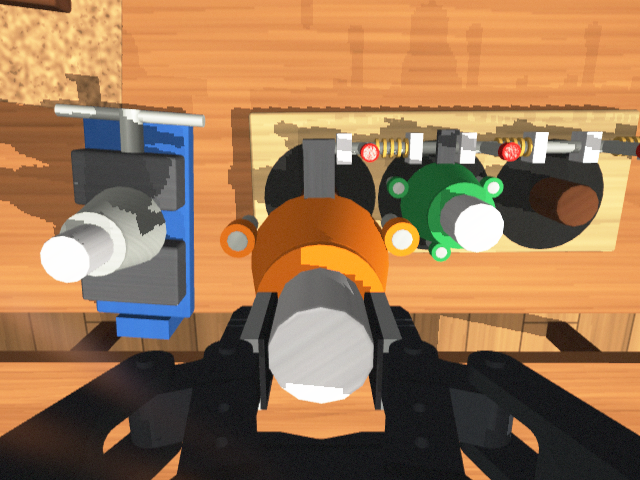

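Orange is held upright, with its collar centre at (321,345). The lug points toward the robot and the feet are level.

```bash
python3 -m crank '[[[0,-0.2,0,0,0,0],[-0.08,-0.45,0,0,0,0],[-0.08,-0.6,0,0,0,0],[-0.08,-0.65,0,0,0,0],[-0.08,-0.652,0,0,0,0],[-0.08,-0.652,0,0,0,0]]]'; python3 - <<'E'
from h import *
im,c=snap("wrist","w8.png"); o=ctrl.get_obs()
print("held",ray(c,321,345,o["eef_pos"][2]+.032)-o["eef_pos"])
goto([.6503,-.201,.165],180); goto([.6503,-.201,.1445],180)
E
```

```text
t: 23.7
eef_pos: [0.6499, -0.1996, 0.2517]
ee_rot: [-0.0, -0.001, 1.0, 0.0]
ft_force: [-0.2, 0.3, -0.9]
finger_gap: 0.0306
grasp_force: 59.6
held [-0.00439586  0.0004689   0.032     ]
goto [-0.0011 -0.0065  0.348 ] [ 0.0003 -0.0002  0.0018] yaw now -179.84 q [-0.3   0.44  0.43  1.55  0.   -0.3 ]
goto [-0.0011 -0.0065  0.43  ] [ 0.0003 -0.0002  0.0018] yaw now -179.84 q [-0.3   0.44  0.43  1.55  0.   -0.3 ]
```

View pics/w8.png

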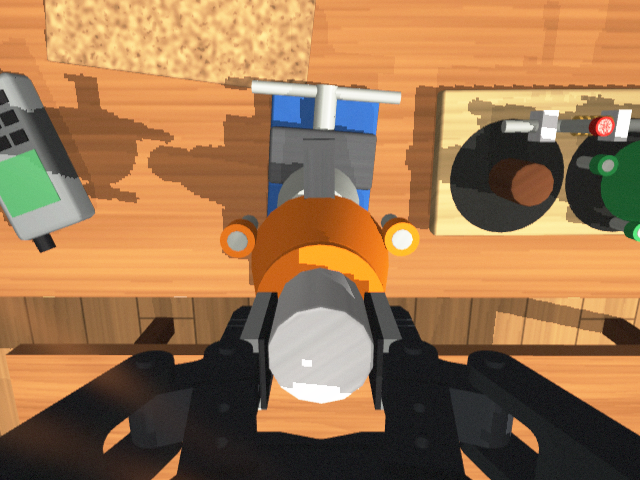

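I've now used all 14 picture views, so I'll continue on numbers. I'll descend with force checks.

```bash
python3 -m crank '[[[-0.004,-0.0055,0.1,0,0,0],[-0.004,-0.0055,0.2,0,0,0],[-0.004,-0.0055,0.26,0,0,0],[-0.004,-0.0055,0.3,0,0,0],[-0.004,-0.0055,0.33,0,0,0],[-0.004,-0.0055,0.348,0,0,0],[-0.004,-0.0055,0.348,0,0,0]]]';python3 -m crank '[[[0,0,0.02,0,0,0],[0,0,0.04,0,0,0],[0,0,0.052,0,0,0],[0,0,0.06,0,0,0],[0,0,0.06,0,0,0]]]'
```

```text
t: 24.62
eef_pos: [0.6511, -0.2024, 0.1651]
ee_rot: [0.0, -0.001, 1.0, -0.0]
ft_force: [0.1, -0.9, -1.9]
finger_gap: 0.0304
grasp_force: 59.7
t: 25.25
eef_pos: [0.651, -0.2023, 0.1499]
ee_rot: [-0.0, -0.001, 1.0, 0.0]
ft_force: [-0.3, 0.0, -1.2]
finger_gap: 0.0302
grasp_force: 59.7
```

```bash
python3 -m crank '[[[0,0,0.01,0,0,0],[0,0,0.016,0,0,0],[0,0,0.016,0,0,0]]]';python3 -m crank '[[[0,0,0.005,0,0,0],[0,0,0.009,0,0,0],[0,0,0.009,0,0,0]]]'
```

```text
t: 25.62
eef_pos: [0.651, -0.2023, 0.1459]
ee_rot: [-0.0, -0.001, 1.0, 0.0]
ft_force: [0.5, 0.3, -1.9]
finger_gap: 0.0306
grasp_force: 59.7
t: 26.0
eef_pos: [0.6511, -0.2023, 0.144]
ee_rot: [0.0, -0.001, 1.0, -0.0]
ft_force: [-0.1, 0.1, -0.3]
finger_gap: 0.0302
grasp_force: 59.9
```

```bash
python3 -m crank '[[[0,0,0.003,0,0,0],[0,0,0.003,0,0,0]]]'; python3 -m crank '[[[0,0,0,0,0,0],[0,0,0,0,0,0],[0,0,0,0,0,0],[0,0,0,0,0,0]]]' 1;  python3 -m crank '[[[0,0,-0.1,0,0,0],[0,0,-0.3,0,0,0],[0,0,-0.42,0,0,0],[0.16,0,-0.42,0,0,0],[0.16,0,-0.42,0,0,0]]]'; python3 - <<'E'
from h import *
im,c=snap("wrist","w9.png"); discs(im,c,.175,600); im,c=snap("scene","sc4.png")
h=cv2.cvtColor(im,cv2.COLOR_RGB2HSV); m=((abs(h[:,:,0].astype(int)-13)<5)&(h[:,:,1]>210)&(h[:,:,2]>200)).astype(np.uint8)
n,l,s,ce=cv2.connectedComponentsWithStats(m)
print([(s[i].tolist(),ce[i].round(0)) for i in range(1,n) if s[i,4]>80])
print("proj top/mid",proj(c,[.65,-.2,.175]),proj(c,[.65,-.2,.11]))
goto([.6292,.0615,.2235],180)
E
```

```text
t: 26.25
eef_pos: [0.6512, -0.2023, 0.1439]
ee_rot: [0.0, -0.001, 1.0, -0.0]
ft_force: [-2.1, 0.6, 5.6]
finger_gap: 0.0302
grasp_force: 60.1
t: 26.75
eef_pos: [0.6511, -0.2023, 0.1429]
ee_rot: [-0.0, -0.001, 1.0, 0.0]
ft_force: [0.5, -0.0, 0.6]
finger_gap: 0.0852
grasp_force: 0.0
t: 27.38
eef_pos: [0.6092, -0.2023, 0.2488]
ee_rot: [-0.0, -0.0, 1.0, -0.0]
ft_force: [0.3, 0.0, -0.4]
finger_gap: 0.0853
grasp_force: 0.0
disc 320.2 324.5 r 27.8 area/circ 0.88 [ 0.6512 -0.2019  0.175 ] diam mm 30.6
disc 117.2 22.6 r 38.2 area/circ 0.18 [ 0.5001 -0.2948  0.175 ] diam mm 35.0
[]
proj top/mid [209.89053496 221.42808661] [213.00757681 246.66675469]
goto [-0.0734  1.0556  0.0994] [-0.0001  0.0004  0.0006] yaw now -179.95 q [-0.32  0.36  0.3   1.51  0.   -0.32]
```

```bash
python3 -m crank '[[[-0.08,0.99,0,0,0,0],[-0.08,0.99,0,0,0,0],[-0.08,0.99,0,0,0,0],[-0.08,0.99,0,0,0,0],[-0.08,0.99,0,0,0,0],[-0.08,0.99,0,0,0,0]]]'; python3 -m crank '[[[0,0.065,0.1,0,0,0],[0,0.065,0.1,0,0,0],[0,0.065,0.1,0,0,0]]]'; python3 - <<'E'
from h import *
im,c=snap("wrist","w10.png"); discs(im,c,.134,600)
goto([.6292,.0615,.102],180)
E
```

```text
t: 28.22
eef_pos: [0.6313, 0.0455, 0.2476]
ee_rot: [-0.0, -0.001, 1.0, -0.0]
ft_force: [-0.3, -0.7, 0.2]
finger_gap: 0.0854
grasp_force: 0.0
t: 28.6
eef_pos: [0.631, 0.06, 0.2237]
ee_rot: [0.0, 0.0, 1.0, -0.0]
ft_force: [0.4, -0.9, 1.2]
finger_gap: 0.0856
grasp_force: 0.0
disc 323.5 241.4 r 27.9 area/circ 0.91 [0.6299 0.0622 0.134 ] diam mm 31.1
goto [0.0084 0.0055 0.4881] [-0.0001  0.0007 -0.0002] yaw now 179.98 q [ 0.1   0.34  0.21  1.44 -0.    0.1 ]
```

```bash
python3 -m crank '[[[0.004,0.008,0.2,0,0,0],[0.004,0.008,0.38,0,0,0],[0.004,0.008,0.46,0,0,0],[0.004,0.008,0.486,0,0,0],[0.004,0.008,0.486,0,0,0]]]' 1;  python3 -m crank '[[[0,0,0,0,0,0],[0,0,0,0,0,0],[0,0,0,0,0,0],[0,0,0,0,0,0],[0,0,0,0,0,0],[0,0,0,0,0,0]]]' -1;  python3 -m crank '[[[0,0,-0.04,0,0,0],[0,0,-0.12,0,0,0],[0,0,-0.3,0,0,0],[0,0,-0.5,0,0,0],[0,0,-0.7,0,0,0],[0,0,-0.8,0,0,0],[0,0,-0.8,0,0,0]]]'; python3 - <<'E'
from h import *
goto([.651,-.2022,.3],180)
E
```

```text
t: 29.28
eef_pos: [0.6303, 0.063, 0.1025]
ee_rot: [0.001, -0.0, 1.0, 0.0]
ft_force: [-0.0, -0.6, 0.4]
finger_gap: 0.0854
grasp_force: 0.0
t: 30.02
eef_pos: [0.63, 0.0634, 0.1018]
ee_rot: [0.0, -0.001, 1.0, -0.0]
ft_force: [0.5, 0.3, 2.0]
finger_gap: 0.0309
grasp_force: 59.0
t: 30.9
eef_pos: [0.6304, 0.0635, 0.3038]
ee_rot: [0.002, -0.001, 1.0, 0.0]
ft_force: [0.4, -0.1, -1.6]
finger_gap: 0.0304
grasp_force: 59.6
goto [-0.0811 -1.0631  0.0149] [0.0003 0.0023 0.0008] yaw now -179.92 q [0.1  0.36 0.42 1.63 0.   0.1 ]
```

```bash
python3 -m crank '[[[0,-0.3,0,0,0,0],[0,-0.6,0,0,0,0],[-0.05,-0.85,0,0,0,0],[-0.081,-1,0,0,0,0],[-0.081,-1,0,0,0,0],[-0.081,-1,0,0,0,0]]]'; python3 -m crank '[[[0,-0.06,0,0,0,0],[0,-0.06,0,0,0,0],[0,-0.06,0,0,0,0]]]';  python3 - <<'E'
from h import *
goto([.651,-.2023,.205],180)
E
```

```text
t: 31.65
eef_pos: [0.6499, -0.1867, 0.2996]
ee_rot: [-0.002, -0.0, 1.0, 0.001]
ft_force: [-0.6, 0.1, -1.2]
finger_gap: 0.0304
grasp_force: 59.8
t: 32.02
eef_pos: [0.6504, -0.2009, 0.3019]
ee_rot: [0.0, -0.001, 1.0, 0.0]
ft_force: [0.4, -0.3, -0.6]
finger_gap: 0.0305
grasp_force: 59.8
goto [-0.0024 -0.0055  0.3874] [0.     0.0002 0.0012] yaw now -179.89 q [-0.3   0.47  0.58  1.68  0.   -0.3 ]
```

```bash
python3 -m crank '[[[-0.003,-0.004,0.1,0,0,0],[-0.003,-0.004,0.2,0,0,0],[-0.003,-0.004,0.27,0,0,0],[-0.003,-0.004,0.33,0,0,0],[-0.003,-0.004,0.37,0,0,0],[-0.003,-0.004,0.387,0,0,0],[-0.003,-0.004,0.387,0,0,0]]]';python3 -m crank '[[[0,0,0.02,0,0,0],[0,0,0.04,0,0,0],[0,0,0.06,0,0,0],[0,0,0.068,0,0,0],[0,0,0.068,0,0,0]]]'
```

```text
t: 32.9
eef_pos: [0.6511, -0.2024, 0.205]
ee_rot: [0.0, -0.001, 1.0, -0.0]
ft_force: [-0.9, -0.6, -1.2]
finger_gap: 0.03
grasp_force: 59.9
t: 33.52
eef_pos: [0.651, -0.2025, 0.1876]
ee_rot: [-0.0, -0.001, 1.0, 0.0]
ft_force: [-0.4, 0.5, -0.6]
finger_gap: 0.0309
grasp_force: 59.9
```

```bash
python3 -m crank '[[[0,0,0.006,0,0,0],[0,0,0.012,0,0,0],[0,0,0.012,0,0,0]]]';python3 -m crank '[[[0,0,0.004,0,0,0],[0,0,0.004,0,0,0]]]'
```

```text
t: 33.9
eef_pos: [0.651, -0.2025, 0.1847]
ee_rot: [-0.0, -0.001, 1.0, 0.0]
ft_force: [0.8, -0.2, -0.7]
finger_gap: 0.0305
grasp_force: 59.9
t: 34.15
eef_pos: [0.6511, -0.2025, 0.1838]
ee_rot: [-0.0, -0.001, 1.0, 0.0]
ft_force: [-0.3, 0.4, -2.4]
finger_gap: 0.0309
grasp_force: 59.9
```

```bash
python3 -m crank '[[[0,0,0.003,0,0,0],[0,0,0.003,0,0,0]]]'
```

```text
t: 34.4
eef_pos: [0.6511, -0.2026, 0.1831]
ee_rot: [0.0, -0.001, 1.0, -0.0]
ft_force: [0.7, -0.0, -1.4]
finger_gap: 0.0306
grasp_force: 60.0
```

```bash
python3 -m crank '[[[0,0,0.003,0,0,0],[0,0,0.003,0,0,0]]]'
```

```text
t: 34.65
eef_pos: [0.6512, -0.2025, 0.1831]
ee_rot: [0.001, -0.001, 1.0, -0.0]
ft_force: [-0.8, 0.4, 3.2]
finger_gap: 0.0306
grasp_force: 60.4
```

Light contact at 3 N, at the expected height. I'll release, back away and check.

```bash
python3 -m crank '[[[0,0,0,0,0,0],[0,0,0,0,0,0],[0,0,0,0,0,0],[0,0,0,0,0,0]]]' 1;  python3 -m crank '[[[0,0,-0.1,0,0,0],[0,0,-0.3,0,0,0],[0,0,-0.42,0,0,0],[0.16,0,-0.42,0,0,0],[0.16,0,-0.42,0,0,0]]]'; python3 - <<'E'
from h import *
im,c=snap("wrist","w11.png"); discs(im,c,.215,600)
E
python3 -m crank '[[[0.7,0.5,0,0,0,0],[0.7,0.5,0,0,0,0],[0.7,0.5,0,0,0,0],[0.7,0.5,0,0,0,0],[0.7,0.5,0,0,0,0]]]'; python3 - <<'E'
from h import *
im,c=snap("wrist","w12.png"); t,ct=snap("top","top2.png"); s,cs=snap("scene","sc5.png")
def blob(im,c,lo,hi,n,z,mn):
    m=cv2.inRange(cv2.cvtColor(im,cv2.COLOR_RGB2HSV),lo,hi)
    for k in cv2.findContours(m,0,2)[0]:
        if cv2.contourArea(k)>mn: (r:=cv2.minAreaRect(k)); print(n,np.round(r[0],1),np.round(r[1],1),ray(c,*r[0],z).round(3))
discs(t,ct,.215,60,215)
blob(s,cs,(50,120,60),(75,255,255),"green scene",.15,60); blob(s,cs,(8,190,180),(16,255,255),"orange scene",.11,60)
print("exp scene: crown",proj(cs,[.651,-.202,.215]),"green mid",proj(cs,[.651,-.202,.15]),"orange mid",proj(cs,[.651,-.202,.11]))
# fork handle: dark brown on mat
b=ct; e=[proj(ct,[x,y,.004]) for x,y in((.39,-.2),(.54,-.215),(.53,-.42),(.38,-.41))]
k=np.zeros(t.shape[:2],np.uint8); cv2.fillPoly(k,[np.int32(e)],255)
g=cv2.cvtColor(t,cv2.COLOR_RGB2HSV); mm=k&np.where((g[:,:,1]>110)&(g[:,:,2]<120),255,0).astype(np.uint8); mm2=k&np.where((g[:,:,1]<60)&(g[:,:,2]>130),255,0).astype(np.uint8)
for n,q in(("handle",mm),("steel",mm2)):
    for cc in cv2.findContours(q,0,2)[0]:
        if cv2.contourArea(cc)>25: r=cv2.minAreaRect(cc); print(n,r,ray(ct,*r[0],.02).round(3))
E
```

```text
t: 35.15
eef_pos: [0.6511, -0.2026, 0.1822]
ee_rot: [-0.0, -0.001, 1.0, 0.0]
ft_force: [1.6, 0.7, -0.1]
finger_gap: 0.0854
grasp_force: 0.0
t: 35.78
eef_pos: [0.6092, -0.2026, 0.2881]
ee_rot: [-0.0, -0.0, 1.0, -0.0]
ft_force: [-0.5, -0.1, 0.0]
finger_gap: 0.0854
grasp_force: 0.0
disc 320.0 324.0 r 27.9 area/circ 0.88 [ 0.6505 -0.2023  0.215 ] diam mm 30.6
disc 138.2 22.3 r 39.1 area/circ 0.21 [ 0.5001 -0.2852  0.215 ] diam mm 35.6
t: 36.45
eef_pos: [0.4354, -0.0769, 0.2883]
ee_rot: [0.001, -0.001, 1.0, -0.0]
ft_force: [-0.0, -0.2, 0.3]
finger_gap: 0.0855
grasp_force: 0.0
disc 156.1 339.9 r 8.2 area/circ 0.83 [0.3539 0.3423 0.215 ] diam mm 33.0
disc 460.3 256.8 r 12.4 area/circ 0.14 [ 0.4269 -0.2989  0.215 ] diam mm 51.7
green scene [419.9 275. ] [23.5 19.7] [0.613 0.247 0.15 ]
green scene [303.1 244.2] [18.  18.6] [0.611 0.001 0.15 ]
green scene [211.7 232.4] [32.3 37.1] [ 0.653 -0.196  0.15 ]
exp scene: crown [206.77170367 204.99389755] green mid [210.06632625 231.36022649] orange mid [211.98102384 246.68324015]
handle ((465.3839416503906, 255.01364135742188), (6.426268100738525, 21.55721092224121), 83.2901611328125) [ 0.455 -0.376  0.02 ]
steel ((460.5, 256.0), (14.0, 23.0), 90.0) [ 0.455 -0.363  0.02 ]
```

The stack is at the expected height and position, the fork is on the mat where I laid it, and the knob hasn't moved. Handing in.

```bash
python3 -c "
from h import *
print(ticket.hand_in())"
```

```text
the job is handed in; nothing more can be done
None
```

The job is handed in, with no verdict returned: both sleeves present (orange, then green) were freed with the fork and nested upright over the mast foot, and the fork lies flat on the mat; I also pushed the empty third station's bar, and the arm never went near the mug, scanner or knob, though I only re-measured the knob at the end.

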